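# Shim the rocking bench burner

### The arm

A 6-joint arm with a two-finger parallel gripper is mounted at the origin on the work surface. World frame = base frame: x ahead of the robot, y to its left, z up, the work surface at z = 0. Lengths are in m, angles in degrees, forces in N, time in s.
With the tool pointing down it reaches from about 0.4 to 0.825 m from the base axis. Payload 7 kg.
Tool frame: the origin (TCP) lies midway between the tips of the shut fingers; the grasp point (between the pads) lies 19 mm behind it; z points along the fingers, y is the line along which they close (so a half turn about z gives the same grasp; the last joint's range is limited). The gripper opens to 88 mm and grips with 3 to 60 N. Pads are 19 mm wide; open, the fingers measure 130 mm over their backs; the gripper's body (78 mm by 193 mm) begins 47 mm behind the grasp point.
Start: joints at [-51.217, 20.546, 0.682, 0, -70.136, -16.507], TCP at [0.256, -0.625, 0.227] pointing down, gripper open.
Joint ranges: [-176.03, 176.03], [-82.01, 121.73], [-58.28, 71.71], [-173.87, 95.51], [-174.79, -0.11], [-173.66, 173.66]. Speed limits (degrees/s): [136.94, 136.94, 172.46, 180, 180, 180].

### API

Orientations are given as [roll, pitch, yaw] about the fixed x, y, z axes, in that order (R = Rz(yaw) Ry(pitch) Rx(roll)).
In Python, from plant import r gives the robot as it stands. The module is installed in compiled form; this text tells all that it offers.
- The arm moves only by the tool play_rows, never from a script. Its argument "rows" is a list of rows, each an object with "slide": the shift along the tool's x, y, z as a fraction of full scale, a list of three; "delta_rot": the turn, a rotation vector about the tool's x, y, z as a fraction of full scale, a list of three; "fingers": the opening, from -1 (shut) to 1 (fully open). In form: [{"slide": [x, y, z], "delta_rot": [rx, ry, rz], "fingers": fingers}, ...]. A call has 1 to 8 rows; each row shifts and turns the commanded pose from where the row before left it, along the tool's axes as they then stand; what a row does not reach is not made up. Full scale, the value 1, is 0.15 m for a shift and 0.08 rad for a turn. A row lasts 1/8 s, in which the tool goes at most 62.5 mm and 10.7 degrees, less where a joint would pass 70% of its speed; a pose out of reach is approached as far as the arm can. A call with a number of a shift or a turn outside -1 to 1 is refused whole. A call with a gripper value outside its range is refused whole. The fingers move at their own pace and stop on an object; "squeeze" is the grip in N (left out, the last holds). Time passes only in rows, so rows that do not move let the fingers close. It gives the time, the measured TCP pose, the force, the opening and the grip force at its end, in the units of the state.
- r.get_state(): the state, without advancing time (a new reading comes with each control period).
- r.capture(name): name is "scene" or "top" or "wrist"; returns a dict with "image" (420x560x3 uint8, blue, green, red), "fx", "fy", "cx", "cy" (pixels), "R" (3x3) and "t" (3): a world point X has camera coordinates R X + t; the wrist camera has in their place "T_tool_cam" (4x4, takes a point from camera to tool coordinates, whose origin is the TCP and whose axes are the flange's). Camera axes: x right, y down, z forward; pixel columns grow to the right and rows downward; lengths in m; the calibration is good to about 2 mm. A picture is of the moment at which its call begins: read the wrist's pose just before it. There is no depth.
- r.close_job(): hands the job in; it is judged then, once.
The state is a dict: "time_s": time; "joints": joint angles; "qd": joint speeds; "joint_torque": joint torques, N m; "tcp_pos": TCP position; "eef_rot": TCP orientation; "contact_force": force on the tool from outside, world axes, zero at the start; "moment": the same for the moment, N m; "gripper_width": finger opening in m; "gripper_force": force on a finger pad.
Only numpy, scipy, OpenCV 4.12 (cv2) and the standard library are available. Lean on these libraries where they do the work, as an engineer would, in place of code of your own. Each camera call takes 0.05 s, during which the arm holds its last target. There are 200 camera calls.

### The job

The black bench burner rocks because the foot under its yellow-dotted corner is too short. With the fingertips push the orange wedge along the table, thin end first, under that foot until the burner stands level and no longer rocks, then press down on the white dot at the opposite corner to check that it stays firm, and let go. Only push and press: do not lift the wedge or the burner, do not shove the burner away from its place, and leave the other things alone.

Things in the scene. Friction and masses are not known exactly. Their poses are not given: they have to be found in the camera images.
- burner: bench burner, loose, 2.4 kg: base plate 190 mm square, underside 24 mm up; black case 170 mm square on it, top 75 mm up; brass cup mid-top (48 mm wide, to 112 mm); guard plate on the -x edge, y -85 to 0 mm, to 180 mm. Origin: centre between the feet, level with the soles of the three good feet; z up, x to the face with knobs. Ball feet (14 mm radius) at x, y = +-80 mm: three rubber, one short
- short_foot (a point): lowest point of the short foot, a bare steel ball ending 8 mm above the other soles, under the yellow dot; burner frame (80, -80, 8) mm. The burner leans on it (z 0.07 rad off vertical) with only 1 to 4 N. Raised 8 mm on the wedge, the burner is level; pushing on from there takes clearly more force (5 to 10 N) and shoves the burner
- white_dot (a point): white dot, 22 mm across, flat on the case's top, burner frame (-65, 65, 75.8) mm; press it straight down, a few newtons (over 3 N) for a good quarter of a second
- wedge: orange plastic wedge, loose, 70 g: 140 mm long (y), 50 mm wide (x), flat underside, 3 mm thick at the thin end (+y), rising evenly to 21 mm at the square-cut thick end (-y); 8 mm thick 39 mm from the thin edge. Origin: centre of the underside. Starts on the table, thin end roughly towards the short foot, its y within 0.2 rad of the burner's y; often needs a little steering
- wedge_tip (a point): middle of the thin end's edge on the table, wedge frame (0, 70, 0) mm
- wedge_heel (a point): middle of the thick end's square face, 10.5 mm up, wedge frame (0, -70, 10.5) mm: the place to push
- rod_cup: bystander: terracotta cup, 72 mm across and 100 mm high, with thin coloured rods standing in it to about 180 mm
- bead_jar: bystander: closed amber jar, 60 mm across, 75 mm high
- tape_roll: bystander: blue roll of tape lying flat, 90 mm across, 24 mm high
- screwdriver: bystander: screwdriver with red handle, lying
- marver: bystander: dark steel slab 90 x 60 x 14 mm, lying
- brush: bystander: brush, lying
- flux_can: bystander: red can, 56 mm across, 90 mm high
There are look-alikes about, which are no part of the job. Several things look just like the wedge: the one meant starts farthest to the robot's right.

How it is judged (in metres and radians):
On the way, in this order (a step that is already met when the one before it is completed fails the run):
1. the wedge is under the short foot and the burner stands level on it, the fingers not on the burner (angle between burner's own z axis and vertical below 0.016 rad and contact force between burner and wedge above 0.4 N and contact force between the fingers and burner below 0.5 N), for 0.2 s.
2. the white dot is pressed down with over 3 N and the burner stays level (angle between burner's own z axis and vertical below 0.016 rad and contact force between the fingers and burner above 3 N and horizontal distance between the grasp point and white_dot below 0.045 m), for 0.2 s.
At the end, for the whole second after the job is handed in: the burner rests level (its top within 0.016 rad of horizontal, about 0.9 degrees), its short foot bearing on the wedge (over 0.4 N), the wedge flat on the table, the burner within 30 mm of where it first stood, all at rest (angle between burner's own z axis and vertical below 0.016 rad and contact force between burner and wedge above 0.4 N and distance of burner from where it was at the start of the episode below 0.03 m and linear speed of each of burner, wedge below 0.01 m/s and height (world z) of wedge below 0.008 m); the robot touches nothing.
It fails at once if the wedge is lifted off the table (12 mm at its centre) (height (world z) of wedge above 0.012 m).
It fails at once if the burner is lifted or tipped (25 mm at its centre, or 0.15 rad) (height (world z) of burner above 0.025 m or angle between burner's own z axis and vertical above 0.15 rad).
It fails at once if the burner is shoved over 40 mm (distance of burner from where it was at the start of the episode above 0.04 m).
It fails at once if a bystander is moved over 30 mm (distance of any of rod_cup, bead_jar, tape_roll, screwdriver, marver, brush, flux_can from where it was at the start of the episode above 0.03 m).
It also fails if it takes over 54 s, if anything falls off the work surface, if the arm or the gripper's body presses on something with over 40 N, if the wrist force passes 120 N, or if a joint passes its speed limit or range.

## Working session

There is one attempt and no reset: what is moved stays moved. The work goes in short steps, Python scripts to look and compute and a tool call to move; the robot and the scene stay as the last step left them, time stands still between calls to the robot, and variables do not carry over. Pictures are saved under pics/ and viewed, at most 10 in all, crops included, and the job is handed in when it is done.

Besides the shell and the picture viewer there is one more tool, called after ">>>" as name(argument=value, ...), one argument or row to a line, values as JSON. play_rows: Moves the arm, as the interface text tells. Shift numbers are shares of 0.15 m and turn numbers shares of 0.08 rad, none past 1 either way. Its arguments: {"type":"object","properties":{"rows":{"type":"array"},"squeeze":{"type":"number"}},"required":["rows"]}

```bash
mkdir -p pics; python3 - <<'E'
from plant import r
import cv2,pickle
s=r.get_state();print(s)
for n in("scene","top"):
    c=r.capture(n);cv2.imwrite(f"pics/{n}0.png",c["image"]);pickle.dump(c,open(f"{n}0.pkl","wb"));print(n,c["fx"],c["cx"],c["cy"],c["R"],c["t"])
E
```

```text
{'time_s': 0.0, 'joints': array([-5.12163557e+01,  2.05915259e+01,  6.35692900e-01, -2.12605700e-02,
       -7.01335400e+01, -1.65100702e+01]), 'qd': array([-0.08187812, -0.04442167, -0.04569954, -0.02215681, -0.00904206,
        0.00899876]), 'joint_torque': array([ 8.17793098e-04, -5.82723856e+01,  2.93053257e+01,  6.99770093e+00,
        6.81267818e-03, -7.71120222e-05]), 'tcp_pos': array([ 0.25569379, -0.62419752,  0.22563263]), 'eef_rot': array([ 1.79908632e+02, -6.23864969e-03, -1.57733661e+02]), 'contact_force': array([ 0.88711811, -0.97265528,  0.68678315]), 'moment': array([ 0.01460757, -0.01690265,  0.00526187]), 'gripper_force': 0.0, 'gripper_width': 0.08756157967274812}
scene 404.47592380569387 281.6363956021426 208.8169663534803 [[-0.27033321  0.96276385  0.00239391]
 [ 0.67973766  0.19262237 -0.70770992]
 [-0.68181865 -0.18969026 -0.70649907]] [ 0.16521666 -0.27704329  1.47063921]
top 456.39494698701174 281.0931664095236 206.23032805307952 [[ 0.02851209 -0.99949217  0.01422916]
 [-0.99817385 -0.02922709 -0.05286539]
 [ 0.05325442 -0.01269587 -0.99850027]] [-0.0341166   0.51065961  1.20532076]
```

View pics/top0.png

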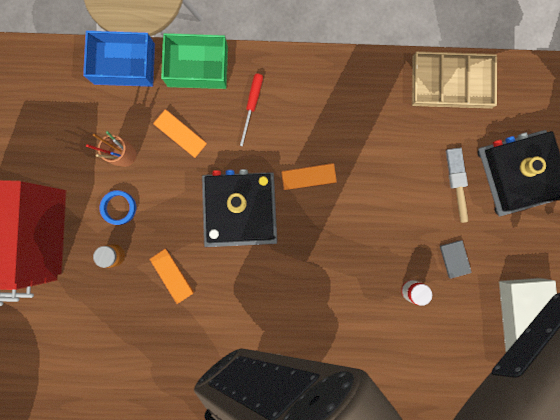

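View pics/scene0.png

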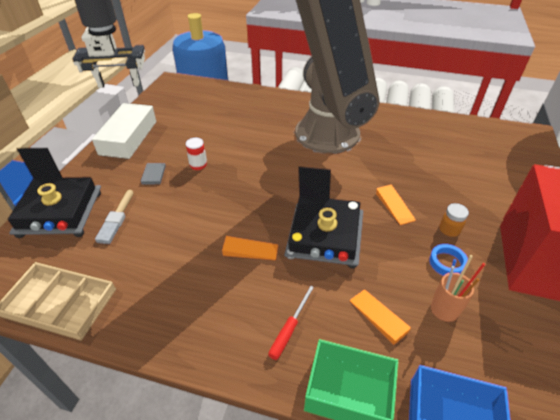

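```bash
cat > h.py <<'E'
import cv2,numpy as np
def ray(c,uv,z):
    d=np.linalg.solve(c["R"],np.array([(uv[0]-c["cx"])/c["fx"],(uv[1]-c["cy"])/c["fy"],1.]))
    o=-c["R"].T@c["t"]; return o+d*(z-o[2])/d[2]
def proj(c,X):
    q=c["R"]@np.asarray(X,float)+c["t"]; return np.array([c["fx"]*q[0]/q[2]+c["cx"],c["fy"]*q[1]/q[2]+c["cy"]])
def blob(im,lo,hi,x0,x1,y0,y1):
    m=np.zeros(im.shape[:2],np.uint8); m[y0:y1,x0:x1]=cv2.inRange(cv2.cvtColor(im,cv2.COLOR_BGR2HSV),lo,hi)[y0:y1,x0:x1]
    n,l,s,ce=cv2.connectedComponentsWithStats(m); k=1+np.argmax(s[1:,4]); return (l==k).astype(np.uint8),ce[k],s[k,4]
E
python3 - <<'E'
from h import *; import pickle
c=pickle.load(open("top0.pkl","rb"));im=c["image"]
m,ce,a=blob(im,(5,150,120),(20,255,255),270,350,150,205)
b=cv2.boxPoints(cv2.minAreaRect(cv2.findContours(m,0,1)[0][0]));print(a,b)
for p in b: print(ray(c,p,0.01 ).round(4))
_,y,a=blob(im,(22,120,120),(35,255,255),253,275,170,192);print("yel",y,a,ray(c,y,.068))
_,w,a=blob(im,(0,0,170),(180,80,255),204,225,224,245);print("white",w,a,ray(c,w,.083))
s=pickle.load(open("scene0.pkl","rb"));si=s["image"]
_,y,a=blob(si,(22,120,120),(35,255,255),285,308,228,248);print("yel",y,a,ray(s,y,.068))
_,w,a=blob(si,(0,0,170),(180,80,255),340,362,196,215);print("white",w,a,ray(s,w,.083))
m,ce,a=blob(si,(5,150,120),(20,255,255),215,285,230,265)
q=cv2.approxPolyDP(cv2.findContours(m,0,1)[0][0],2.5,True)[:,0];print(a,q.tolist())
A=cv2.resize(im[130:260,190:350],None,fx=5,fy=4.6,interpolation=2)[:300]
B=cv2.resize(si[190:270,210:370],None,fx=5,fy=3.75,interpolation=2)
cv2.imwrite("pics/c1.png",np.vstack([A[:300],B]))
E
```

```text
1066 [[280.42966 170.37483]
 [333.8967  162.57756]
 [336.76157 182.22227]
 [283.29453 190.01955]]
[ 0.6081 -0.0149  0.01  ]
[ 0.6337 -0.1584  0.01  ]
[ 0.5807 -0.1673  0.01  ]
[ 0.5554 -0.0241  0.01  ]
yel [262.88888889 180.59722222] 72 [0.57281539 0.02976846 0.068     ]
white [213.48529412 233.85294118] 68 [0.43349404 0.14891251 0.083     ]
yel [296.56521739 236.46376812] 69 [0.5734607  0.02858572 0.068     ]
white [352.625      204.92857143] 56 [0.43647492 0.14875121 0.083     ]
1097 [[224, 238], [223, 256], [276, 259], [278, 245], [230, 235]]
```

View pics/c1.png

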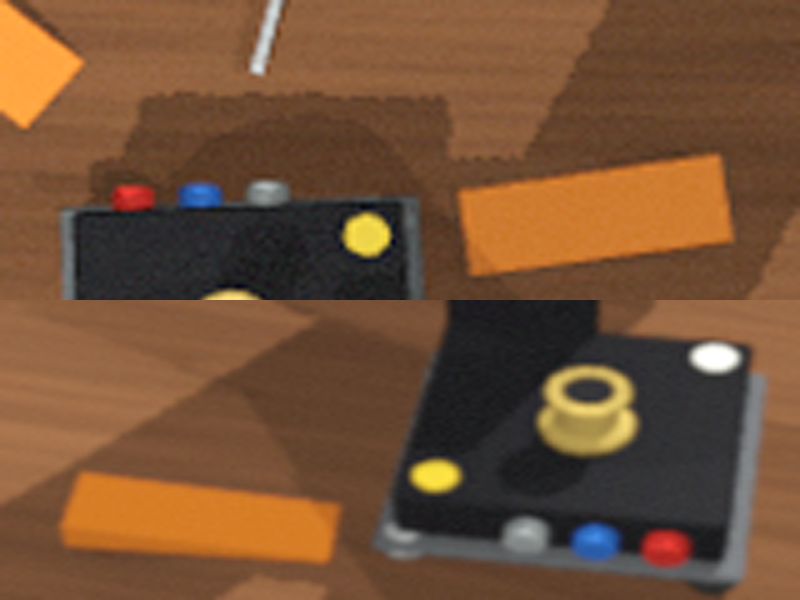

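Top view: the burner is at about px (238,208), with the yellow dot at (263,181) and the white dot at (213,234). The rightmost wedge is at (309,177), thin end facing left towards the short foot. The scene view agrees. The dots measure 183 mm apart against the expected 184 mm, so the positions can be trusted.

>>> play_rows(
  rows=[
    {"slide": [-0.33, 0.17, 0], "delta_rot": [0, 0, 0], "fingers": -0.55},
    {"slide": [-0.33, 0.17, 0], "delta_rot": [0, 0, 0], "fingers": -0.55},
    {"slide": [-0.33, 0.17, 0], "delta_rot": [0, 0, 0], "fingers": -0.55},
    {"slide": [-0.33, 0.17, 0], "delta_rot": [0, 0, 0], "fingers": -0.55},
    {"slide": [-0.33, 0.17, 0], "delta_rot": [0, 0, 0], "fingers": -0.55},
    {"slide": [-0.33, 0.17, 0], "delta_rot": [0, 0, 0], "fingers": -0.55},
    {"slide": [-0.33, 0.17, 0], "delta_rot": [0, 0, 0], "fingers": -0.55},
    {"slide": [-0.33, 0.17, 0], "delta_rot": [0, 0, 0], "fingers": -0.55},
  ],
)

```text
time_s: 1.1
tcp_pos: [0.5458, -0.2841, 0.2264]
eef_rot: [180.0, -0.0, -157.7]
contact_force: [0.8, -1.0, -0.3]
gripper_width: 0.0205
gripper_force: 0.0
```

>>> play_rows(
  rows=[
    {"slide": [0, 0, 0], "delta_rot": [0, 0, -1], "fingers": -0.55},
    {"slide": [0, 0, 0], "delta_rot": [0, 0, -1], "fingers": -0.55},
    {"slide": [0, 0, 0], "delta_rot": [0, 0, -1], "fingers": -0.55},
    {"slide": [0, 0, 0], "delta_rot": [0, 0, -1], "fingers": -0.55},
    {"slide": [0, 0, 0], "delta_rot": [0, 0, -1], "fingers": -0.55},
    {"slide": [0, 0, 0], "delta_rot": [0, 0, -1], "fingers": -0.55},
    {"slide": [0, 0, 0], "delta_rot": [0, 0, -1], "fingers": -0.55},
    {"slide": [0, 0, 0], "delta_rot": [0, 0, -1], "fingers": -0.55},
  ],
)

```text
time_s: 2.1
tcp_pos: [0.5447, -0.2856, 0.2261]
eef_rot: [179.9, -0.0, -120.9]
contact_force: [-0.2, 0.4, 0.1]
gripper_width: 0.0199
gripper_force: 0.0
```

>>> play_rows(
  rows=[
    {"slide": [0, 0, 0], "delta_rot": [0, 0, -1], "fingers": -0.55},
    {"slide": [0, 0, 0], "delta_rot": [0, 0, -1], "fingers": -0.55},
    {"slide": [0, 0, 0], "delta_rot": [0, 0, -1], "fingers": -0.55},
    {"slide": [0, 0, 0], "delta_rot": [0, 0, -1], "fingers": -0.55},
    {"slide": [0, 0, 0], "delta_rot": [0, 0, -1], "fingers": -0.55},
    {"slide": [0, 0, 0], "delta_rot": [0, 0, -1], "fingers": -0.55},
    {"slide": [0, 0, 0], "delta_rot": [0, 0, -1], "fingers": -0.55},
    {"slide": [0, 0, 0], "delta_rot": [0, 0, -1], "fingers": -0.55},
  ],
)

```text
time_s: 3.1
tcp_pos: [0.5447, -0.2856, 0.2261]
eef_rot: [180.0, 0.0, -84.2]
contact_force: [-1.2, 0.3, 0.4]
gripper_width: 0.0195
gripper_force: 0.0
```

>>> play_rows(
  rows=[
    {"slide": [-0.262, -0.245, 0], "delta_rot": [0, 0, 0], "fingers": -0.55},
    {"slide": [-0.262, -0.245, 0], "delta_rot": [0, 0, 0], "fingers": -0.55},
    {"slide": [0, 0, 0.36], "delta_rot": [0, 0, 0], "fingers": -0.55},
    {"slide": [0, 0, 0.36], "delta_rot": [0, 0, 0], "fingers": -0.55},
    {"slide": [0, 0, 0.2], "delta_rot": [0, 0, 0], "fingers": -0.55},
    {"slide": [0, 0, 0], "delta_rot": [0, 0, 0], "fingers": -0.55},
  ],
)

```text
time_s: 3.85
tcp_pos: [0.6083, -0.2001, 0.0856]
eef_rot: [179.7, 0.1, -84.4]
contact_force: [-0.4, -0.3, 0.9]
gripper_width: 0.0198
gripper_force: 0.0
```

```bash
cat >> h.py <<'E'
def wcam(r):
    from scipy.spatial.transform import Rotation as Ro
    s=r.get_state();c=r.capture("wrist");T=np.eye(4);T[:3,:3]=Ro.from_euler("xyz",s["eef_rot"],degrees=True).as_matrix();T[:3,3]=s["tcp_pos"]
    M=np.linalg.inv(T@c["T_tool_cam"]);c["R"]=M[:3,:3];c["t"]=M[:3,3];return s,c
E
python3 - <<'E'
from plant import r
from h import *;import pickle
s,c=wcam(r);print(s["tcp_pos"],s["eef_rot"],s["contact_force"]);pickle.dump(c,open("w1.pkl","wb"))
t=r.capture("top");cv2.imwrite("pics/w1.png",np.hstack([c["image"][:, :],cv2.resize(t["image"][100:310,180:390],None,fx=2,fy=2)[:, :240]]))
print(-c["R"].T@c["t"],c["R"][2])
E
```

```text
[ 0.60833602 -0.20007067  0.0856196 ] [ 1.79659249e+02  6.26277813e-02 -8.44013386e+01] [-0.41254996 -0.27884341  0.91838605]
[ 0.61760309 -0.28021492  0.24313806] [-0.03505222  0.29367039 -0.95526386]
```

View pics/w1.png

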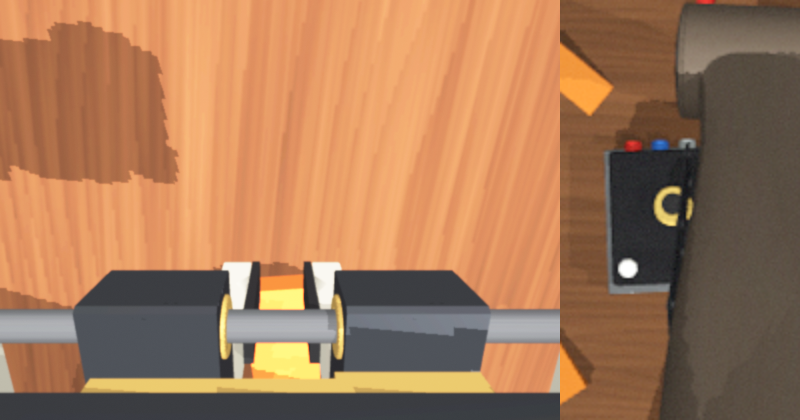

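>>> play_rows(
  rows=[
    {"slide": [0, 0, 0.262], "delta_rot": [0, 0, 0], "fingers": -0.55},
    {"slide": [0, 0, 0.25], "delta_rot": [0, 0, 0], "fingers": -0.55},
    {"slide": [0, 0, 0], "delta_rot": [0, 0, 0], "fingers": -0.55},
    {"slide": [-0.06, 0, 0], "delta_rot": [0, 0, 0], "fingers": -0.55},
    {"slide": [-0.06, 0, 0], "delta_rot": [0, 0, 0], "fingers": -0.55},
    {"slide": [0, 0, 0], "delta_rot": [0, 0, 0], "fingers": -0.55},
  ],
)

```text
time_s: 4.7
tcp_pos: [0.6095, -0.1815, 0.0134]
eef_rot: [-179.9, -0.0, -84.3]
contact_force: [-0.6, 0.7, -0.2]
gripper_width: 0.0197
gripper_force: 0.0
```

>>> play_rows(
  rows=[
    {"slide": [-0.04, 0, 0], "delta_rot": [0, 0, 0], "fingers": -0.55},
    {"slide": [-0.04, 0, 0], "delta_rot": [0, 0, 0], "fingers": -0.55},
    {"slide": [-0.04, 0, 0], "delta_rot": [0, 0, 0], "fingers": -0.55},
    {"slide": [-0.04, 0, 0], "delta_rot": [0, 0, 0], "fingers": -0.55},
    {"slide": [-0.04, 0, 0], "delta_rot": [0, 0, 0], "fingers": -0.55},
    {"slide": [0, 0, 0], "delta_rot": [0, 0, 0], "fingers": -0.55},
  ],
)

```text
time_s: 5.45
tcp_pos: [0.6057, -0.1519, 0.0117]
eef_rot: [180.0, 0.0, -84.4]
contact_force: [-0.2, -0.3, 0.2]
gripper_width: 0.0197
gripper_force: 0.0
```

```bash
cat > look.py <<'E'
import sys
from plant import r
from h import *
c=r.capture("scene");im=c["image"];n=sys.argv[1]
cv2.imwrite(f"pics/{n}.png",cv2.resize(im[180:290,200:370],None,fx=4.7,fy=4.7,interpolation=2))
m,ce,a=blob(im,(5,150,100),(20,255,255),205,310,225,285)
q=cv2.approxPolyDP(cv2.findContours(m,0,1)[0][0],2,True)[:,0];print(a,q.tolist())
for p in q: print(p,ray(c,p,0.0).round(4))
_,y,a=blob(im,(22,120,120),(35,255,255),285,308,228,248);print("yel",y,a,ray(c,y,.068).round(4))
_,w,a=blob(im,(0,0,170),(180,80,255),340,362,196,215);print("white",w,a,ray(c,w,.083).round(4))
E
python3 look.py s2
```

```text
1060 [[230, 245], [234, 258], [283, 263], [284, 247], [240, 237]]
[230 245] [ 0.594  -0.1499  0.    ]
[234 258] [ 0.6328 -0.1239  0.    ]
[283 263] [0.6136 0.0044 0.    ]
[284 247] [ 0.561  -0.0075  0.    ]
[240 237] [ 0.5597 -0.1336 -0.    ]
yel [296.64615385 236.47692308] 65 [0.5734 0.0288 0.068 ]
white [352.625      204.92857143] 56 [0.4365 0.1488 0.083 ]
```

View pics/s2.png

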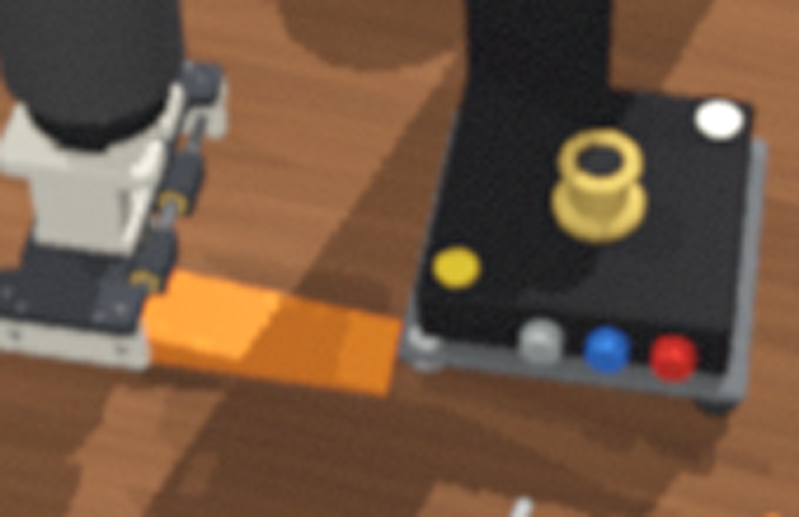

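>>> play_rows(
  rows=[
    {"slide": [-0.04, 0, 0.01], "delta_rot": [0, 0, 0], "fingers": -0.55},
    {"slide": [-0.04, 0, 0.01], "delta_rot": [0, 0, 0], "fingers": -0.55},
    {"slide": [-0.04, 0, 0], "delta_rot": [0, 0, 0], "fingers": -0.55},
    {"slide": [-0.04, 0, 0], "delta_rot": [0, 0, 0], "fingers": -0.55},
    {"slide": [-0.04, 0, 0], "delta_rot": [0, 0, 0], "fingers": -0.55},
    {"slide": [-0.04, 0, 0], "delta_rot": [0, 0, 0], "fingers": -0.55},
    {"slide": [0, 0, 0], "delta_rot": [0, 0, 0], "fingers": -0.55},
  ],
)

```text
time_s: 6.38
tcp_pos: [0.6021, -0.1159, 0.0087]
eef_rot: [-180.0, 0.0, -84.4]
contact_force: [-0.7, 0.1, -0.3]
gripper_width: 0.0194
gripper_force: 0.1
```

```bash
python3 look.py s3
```

```text
915 [[245, 248], [248, 260], [296, 266], [297, 257], [289, 258], [284, 254], [285, 247], [251, 239]]
[245 248] [ 0.5929 -0.1074  0.    ]
[248 260] [ 0.629  -0.0864 -0.    ]
[296 266] [ 0.6137  0.0393 -0.    ]
[297 257] [0.5845 0.0346 0.    ]
[289 258] [ 0.5935  0.0151 -0.    ]
[284 254] [ 0.5841 -0.0011  0.    ]
[285 247] [ 0.5603 -0.0049  0.    ]
[251 239] [ 0.5583 -0.1021  0.    ]
yel [297.6984127  234.65079365] 63 [0.5667 0.0299 0.068 ]
white [353.37931034 205.4137931 ] 58 [0.4378 0.151  0.083 ]
```

View pics/s3.png

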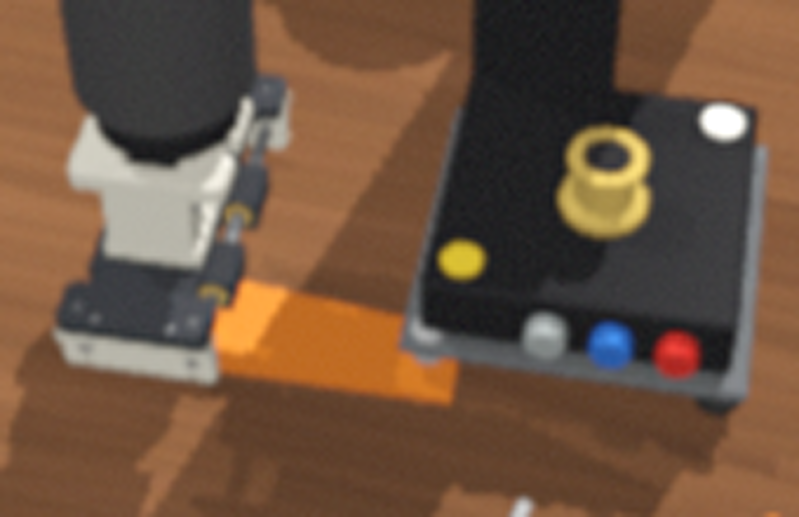

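>>> play_rows(
  rows=[
    {"slide": [-0.03, 0, 0], "delta_rot": [0, 0, 0], "fingers": -0.55},
    {"slide": [-0.03, 0, 0], "delta_rot": [0, 0, 0], "fingers": -0.55},
    {"slide": [-0.03, 0, 0], "delta_rot": [0, 0, 0], "fingers": -0.55},
    {"slide": [-0.02, 0, 0], "delta_rot": [0, 0, 0], "fingers": -0.55},
  ],
)

```text
time_s: 6.92
tcp_pos: [0.6004, -0.1, 0.0087]
eef_rot: [180.0, 0.0, -84.4]
contact_force: [0.7, -2.6, 0.0]
gripper_width: 0.0197
gripper_force: 1.4
```

```bash
cat > fit.py <<'E'
# burner pose (x,y,yaw, lean along short-foot diagonal) from yellow, white dots; wedge front corner
import sys,pickle
from plant import r
from h import *
from scipy.optimize import least_squares
from scipy.spatial.transform import Rotation as Ro
D=np.array([[65,-65,75.8],[-65,65,75.8]])/1e3
def pts(p):
    R=Ro.from_euler("z",p[2])*Ro.from_rotvec(p[3]*np.array([1,1,0])/2**.5)  # + = short foot down
    return R.apply(D)+[p[0],p[1],p[3]*0]
def meas(c):
    im=c["image"]
    return np.r_[blob(im,(22,120,120),(35,255,255),285,310,226,248)[1],blob(im,(0,0,170),(180,80,255),340,366,196,216)[1]]
def fit(c): # 4 px coords, 4 unknowns
    f=lambda p:np.r_[[proj(c,X) for X in pts(p)]].ravel()-meas(c)
    return least_squares(f,[.5,.09,.07,.03],x_scale=[.01,.01,.02,.02])
c0=pickle.load(open("scene0.pkl","rb"))
c=r.capture("scene");print(r.get_state()["contact_force"])
for q in(c0,c):
    s=fit(q);print(s.x.round(4),s.cost)
im=c["image"];m,ce,a=blob(im,(5,150,100),(20,255,255),205,330,225,285)
q=cv2.approxPolyDP(cv2.findContours(m,0,1)[0][0],2,True)[:,0]
for p in q: print(p,ray(c,p,0.0).round(4))
cv2.imwrite(f"pics/{sys.argv[1]}.png",cv2.resize(im[180:290,200:370],None,fx=4.7,fy=4.7,interpolation=2))
E
python3 fit.py s4
```

```text
[-0.48022465  0.17560767 -0.78544469]
[0.5009 0.0923 0.0724 0.0717] 2.0194839173657902e-27
[0.5013 0.0923 0.0762 0.0057] 6.380195929812088e-23
[252 247] [ 0.5845 -0.0904  0.    ]
[253 258] [ 0.6192 -0.0759  0.    ]
[256 261] [ 0.6265 -0.0652  0.    ]
[302 267] [0.6126 0.0549 0.    ]
[303 258] [0.5835 0.0506 0.    ]
[288 257] [0.591  0.0117 0.    ]
[284 253] [ 0.5809 -0.002   0.    ]
[284 245] [ 0.5543 -0.0093 -0.    ]
[257 240] [ 0.5572 -0.0852  0.    ]
[256 245] [ 0.5749 -0.0822  0.    ]
```

>>> play_rows(
  rows=[
    {"slide": [-0.015, 0, 0], "delta_rot": [0, 0, 0], "fingers": -0.55},
    {"slide": [-0.015, 0, 0], "delta_rot": [0, 0, 0], "fingers": -0.55},
  ],
)

```text
time_s: 7.22
tcp_pos: [0.6001, -0.096, 0.0088]
eef_rot: [180.0, -0.0, -84.4]
contact_force: [0.8, -5.8, 0.4]
gripper_width: 0.0199
gripper_force: 3.1
```

```bash
python3 fit.py s5
```

```text
[ 0.61030528 -3.31760473 -1.67880569]
[0.5009 0.0923 0.0724 0.0717] 2.0194839173657902e-27
[ 0.501   0.0922  0.0773 -0.002 ] 4.0389678347315804e-28
[254 247] [ 0.583  -0.0852  0.    ]
[256 261] [ 0.6265 -0.0652  0.    ]
[304 266] [0.6081 0.0591 0.    ]
[305 258] [0.582  0.0556 0.    ]
[288 257] [0.591  0.0117 0.    ]
[284 253] [ 0.5809 -0.002   0.    ]
[284 245] [ 0.5543 -0.0093 -0.    ]
[259 240] [ 0.5558 -0.0799  0.    ]
```

View pics/s5.png

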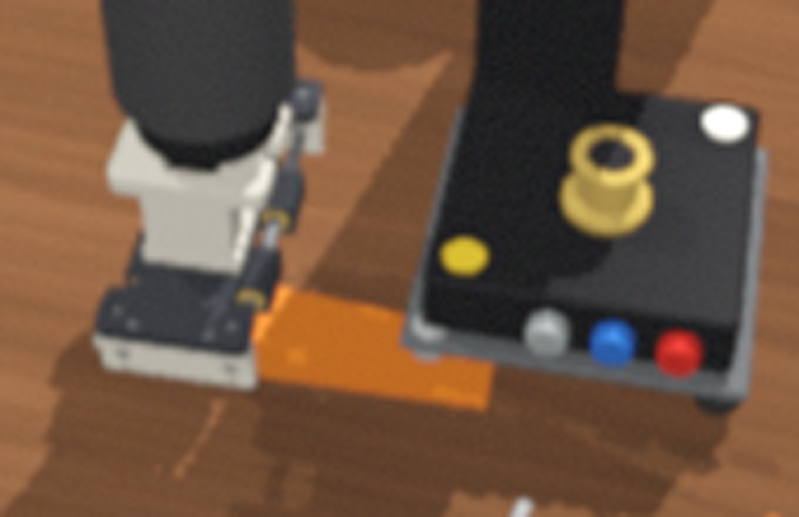

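The last picture shows the wedge tip at about px (304,262) in the full image, past the foot at (291,254), and the case top level. The fit gives a lean of −0.002 rad and the push force has risen to 5.8 N, so the wedge is seated. I'll back off now.

>>> play_rows(
  rows=[
    {"slide": [0.04, 0, 0], "delta_rot": [0, 0, 0], "fingers": -0.55},
    {"slide": [0.1, 0, 0], "delta_rot": [0, 0, 0], "fingers": -0.55},
    {"slide": [0.1, 0, 0], "delta_rot": [0, 0, 0], "fingers": -0.55},
    {"slide": [0, 0, -0.36], "delta_rot": [0, 0, 0], "fingers": -0.55},
    {"slide": [0, 0, -0.36], "delta_rot": [0, 0, 0], "fingers": -0.55},
    {"slide": [0, 0, -0.36], "delta_rot": [0, 0, 0], "fingers": -0.55},
    {"slide": [0, 0, -0.36], "delta_rot": [0, 0, 0], "fingers": -0.55},
    {"slide": [0, 0, 0], "delta_rot": [0, 0, 0], "fingers": -0.55},
  ],
)

```text
time_s: 8.28
tcp_pos: [0.6062, -0.1329, 0.2304]
eef_rot: [-179.5, -0.1, -84.4]
contact_force: [0.4, 0.6, 0.0]
gripper_width: 0.0199
gripper_force: 0.0
```

```bash
python3 fit.py s6; python3 - <<'E'
import numpy as np
a=.0773;print(np.array([.501,.0922])+.065*np.array([-np.cos(a)-np.sin(a),-np.sin(a)+np.cos(a)]))
E
```

```text
[0.58754034 0.51038055 0.51585188]
[0.5009 0.0923 0.0724 0.0717] 2.0194839173657902e-27
[ 5.01e-01  9.22e-02  7.60e-02 -2.00e-04] 8.077935669463161e-28
[254 239] [ 0.5561 -0.0942  0.    ]
[249 252] [ 0.603  -0.0926  0.    ]
[250 260] [ 0.6276 -0.0813  0.    ]
[304 267] [ 0.6112  0.0599 -0.    ]
[305 258] [0.582  0.0556 0.    ]
[289 257] [0.5903 0.0143 0.    ]
[284 253] [ 0.5809 -0.002   0.    ]
[284 245] [ 0.5543 -0.0093 -0.    ]
[0.4311746 0.1519864]
```

>>> play_rows(
  rows=[
    {"slide": [-0.334, 0.163, 0], "delta_rot": [0, 0, 0], "fingers": -1},
    {"slide": [-0.334, 0.163, 0], "delta_rot": [0, 0, 0], "fingers": -1},
    {"slide": [-0.334, 0.163, 0], "delta_rot": [0, 0, 0], "fingers": -1},
    {"slide": [-0.334, 0.163, 0], "delta_rot": [0, 0, 0], "fingers": -1},
    {"slide": [-0.334, 0.163, 0], "delta_rot": [0, 0, 0], "fingers": -1},
    {"slide": [-0.334, 0.163, 0], "delta_rot": [0, 0, 0], "fingers": -1},
    {"slide": [0, 0, 0], "delta_rot": [0, 0, 0], "fingers": -1},
  ],
)

```text
time_s: 9.2
tcp_pos: [0.4265, 0.1551, 0.2239]
eef_rot: [179.9, -0.0, -84.1]
contact_force: [-0.4, 0.2, 0.8]
gripper_width: 0.0006
gripper_force: 0.0
```

>>> play_rows(
  rows=[
    {"slide": [0.023, -0.033, 0.3], "delta_rot": [0, 0, 0], "fingers": -1},
    {"slide": [0, 0, 0.3], "delta_rot": [0, 0, 0], "fingers": -1},
    {"slide": [0, 0, 0.25], "delta_rot": [0, 0, 0], "fingers": -1},
    {"slide": [0, 0, 0], "delta_rot": [0, 0, 0], "fingers": -1},
    {"slide": [0, 0, 0], "delta_rot": [0, 0, 0], "fingers": -1},
  ],
)

```text
time_s: 9.82
tcp_pos: [0.4343, 0.15, 0.098]
eef_rot: [-180.0, -0.0, -84.4]
contact_force: [0.2, -0.2, -0.1]
gripper_width: 0.0003
gripper_force: 0.0
```

```bash
python3 - <<'E'
from plant import r
from h import *
t=r.capture("scene");cv2.imwrite("pics/p7.png",cv2.resize(t["image"][110:280,250:420],None,fx=3.5,fy=3.5,interpolation=2))
print(r.get_state()["tcp_pos"],r.get_state()["contact_force"])
E
```

```text
[0.434536   0.15041865 0.09849545] [0.24980116 0.69331916 0.68758216]
```

View pics/p7.png

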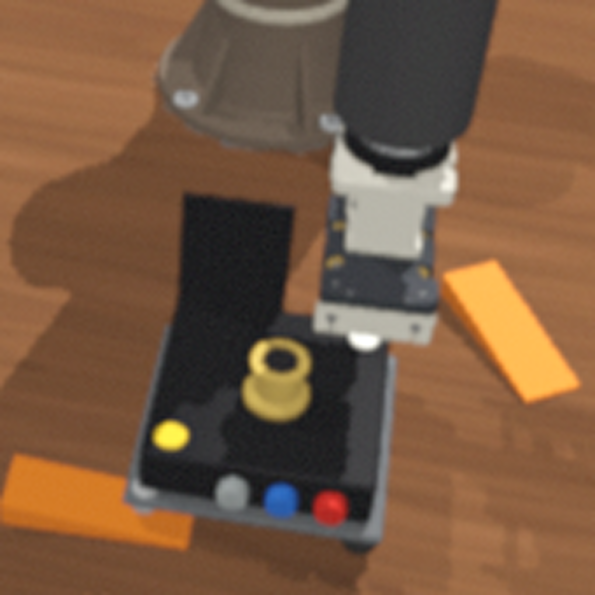

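The gripper hangs over the white dot (px (364,340) in the crop), clear of the guard and the cup. The wedge is still in place under the yellow-dot foot.

>>> play_rows(
  rows=[
    {"slide": [0, 0, 0.07], "delta_rot": [0, 0, 0], "fingers": -1},
    {"slide": [0, 0, 0.05], "delta_rot": [0, 0, 0], "fingers": -1},
    {"slide": [0, 0, 0], "delta_rot": [0, 0, 0], "fingers": -1},
    {"slide": [0, 0, 0.015], "delta_rot": [0, 0, 0], "fingers": -1},
    {"slide": [0, 0, 0], "delta_rot": [0, 0, 0], "fingers": -1},
  ],
)

```text
time_s: 10.5
tcp_pos: [0.4335, 0.1503, 0.077]
eef_rot: [180.0, -0.0, -84.4]
contact_force: [0.9, 0.2, -0.4]
gripper_width: 0.0004
gripper_force: 0.0
```

>>> play_rows(
  rows=[
    {"slide": [0, 0, 0.012], "delta_rot": [0, 0, 0], "fingers": -1},
    {"slide": [0, 0, 0], "delta_rot": [0, 0, 0], "fingers": -1},
  ],
)

```text
time_s: 10.75
tcp_pos: [0.4336, 0.1503, 0.0752]
eef_rot: [-180.0, 0.0, -84.4]
contact_force: [-0.1, 0.5, -0.1]
gripper_width: 0.0002
gripper_force: 0.0
```

>>> play_rows(
  rows=[
    {"slide": [0, 0, 0.01], "delta_rot": [0, 0, 0], "fingers": -1},
    {"slide": [0, 0, 0], "delta_rot": [0, 0, 0], "fingers": -1},
  ],
)

```text
time_s: 11.0
tcp_pos: [0.4336, 0.1503, 0.0748]
eef_rot: [-180.0, 0.0, -84.4]
contact_force: [-6.7, -0.1, 15.5]
gripper_width: 0.0004
gripper_force: 7.7
```

>>> play_rows(
  rows=[
    {"slide": [0, 0, -0.002], "delta_rot": [0, 0, 0], "fingers": -1},
    {"slide": [0, 0, 0], "delta_rot": [0, 0, 0], "fingers": -1},
    {"slide": [0, 0, 0], "delta_rot": [0, 0, 0], "fingers": -1},
  ],
)

```text
time_s: 11.38
tcp_pos: [0.4336, 0.1503, 0.0749]
eef_rot: [-180.0, 0.0, -84.4]
contact_force: [-4.5, -0.6, 11.6]
gripper_width: 0.0004
gripper_force: 5.9
```

```bash
python3 - <<'E'
from plant import r
from h import *
c=r.capture("scene");c2=r.get_state();print(c2["contact_force"])
y=blob(c["image"],(22,120,120),(35,255,255),285,310,226,248)[1];print("yel",y,proj(c,[.501+.065*(.9970+.0773),.0922+.065*(.0773-.997),.0758]))
E
```

```text
[-4.86449639e+00  4.11046627e-03  1.21748351e+01]
yel [298.68656716 234.08955224] [298.38029546 233.98306   ]
```

The press held at about 12 N with the burner still level. Next I'll let go, straight up and away.

>>> play_rows(
  rows=[
    {"slide": [0, 0, -0.02], "delta_rot": [0, 0, 0], "fingers": -1},
    {"slide": [0, 0, -0.1], "delta_rot": [0, 0, 0], "fingers": -1},
    {"slide": [0, 0, -0.3], "delta_rot": [0, 0, 0], "fingers": -1},
    {"slide": [0, 0, -0.3], "delta_rot": [0, 0, 0], "fingers": -1},
    {"slide": [0, 0, -0.3], "delta_rot": [0, 0, 0], "fingers": -1},
    {"slide": [0, 0, 0], "delta_rot": [0, 0, 0], "fingers": -1},
    {"slide": [0, 0, 0], "delta_rot": [0, 0, 0], "fingers": -1},
  ],
)

```text
time_s: 12.3
tcp_pos: [0.4332, 0.1501, 0.2266]
eef_rot: [180.0, 0.0, -84.4]
contact_force: [0.0, -0.0, -0.7]
gripper_width: 0.0004
gripper_force: 0.0
```

```bash
python3 fit.py s8
```

```text
[-0.45429517 -0.47142547 -0.04332728]
[0.5009 0.0923 0.0724 0.0717] 2.0194839173657902e-27
[5.01e-01 9.22e-02 7.64e-02 5.00e-04] 8.53387859245467e-22
[252 242] [ 0.5678 -0.096   0.    ]
[249 252] [ 0.603  -0.0926  0.    ]
[251 260] [ 0.6269 -0.0788 -0.    ]
[305 266] [0.6074 0.0616 0.    ]
[305 258] [0.582  0.0556 0.    ]
[289 257] [0.5903 0.0143 0.    ]
[284 253] [ 0.5809 -0.002   0.    ]
[284 245] [ 0.5543 -0.0093 -0.    ]
[257 239] [ 0.5538 -0.0863  0.    ]
```

View pics/s8.png

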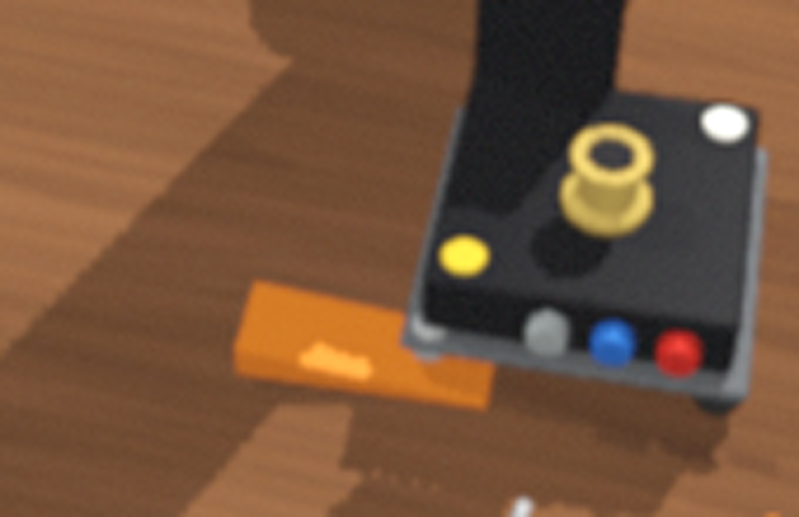

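The wedge is under the short foot (about px (291,254)), the burner has not moved, and its lean is 0.0005 rad with the arm clear. I'm handing it in.

```bash
python3 -c "
from plant import r
print(r.close_job())"
```

```text
the job is handed in; nothing more can be done
None
```

The wedge is under the short foot and the burner stood level by my camera fit (lean about 0.0005 rad, not noticeably moved); it stayed level under a press of about 12 N on the white dot, and I handed the job in with the arm clear at 12.3 s (no verdict came back).

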